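# Scan the rack, then hold the cooler cover at the pointer

## Task

Book in the labelled tube rack and get the cooler ready for it: pick up the hand scanner, point its window squarely at the barcode label on the rack from roughly 8 cm away and hold it steady there for a second, then lay it back flat on its rubber mat and let go. Then lift the tube cooler's sprung cover until it stands level with (parallel to) the pointer arm at its side, and finish while still holding it there with the gripper; the cover springs shut if let go. Leave the racks, the jar, the bottle and the pointer where they are.

Things in the scene. Friction and masses are not known exactly. Their poses are not given: they have to be found in the camera images.
- scanner: Hand-held barcode scanner, a stick 150 long (its x), lying flat on the mat, 160 g. Origin: centre of its underside. Grey grip, 30 wide (y) and 34 high, reaches from x = -75 to +35; grasp it from above across its width, at or near x = 0. Black head, 50 wide and 40 high, from x = +35 to +75. x points out of the window, z up.
- scanner_window (a point): Centre of the scanner's window in the front face of the head, 75 ahead (x) of the scanner's origin and 20 above its underside. Axes as the scanner's; the beam leaves along +x.
- mat: Black rubber mat fixed to the bench, 220 (x) by 130 (y), 4 thick. Origin: centre of its underside. The scanner starts on it and goes back on it.
- rack: Magenta tube rack full of capped tubes, 90 (x) by 180 (y), 116 high to the caps, 0.6 kg, loose. Told from the spare rack by the white label plate on its front. Origin: centre of its underside; its front face looks along its -x, towards the robot side.
- label (a point): Centre of the barcode label, a white upright plate 80 wide and 50 high with black bars (60 by 34), on the middle of the rack's front, 55 above the bench. From above it shows as a white lip, 80 wide and 18 deep, that juts out over the label, its top 83 above the bench. Axes as the rack's: +x points into the rack, so a scanner facing it squarely has its x along this x.
- spare_rack: Bystander: same tube rack without a label plate (90 x 180 x 116). Origin: centre of its underside. It may stand left or right of the labelled rack.
- cooler: Bench-top tube cooler, white box 220 x 220, 110 high, fixed to the bench. Origin: centre of its underside; front looks along its -x, the cover's hinge is at the rear (+x).
- lid (a joint): Angle of the cooler's cover, rad: 0 shut (level), grows as its front edge lifts, up to 1.3. A spring and its weight (about 3 to 10 N of upward pull at the handle, more the further it opens) shut it when let go.
- lid_handle (a point): Middle of the cover's steel handle bar: round, 12 thick, along the cover's y, 98 clear between two posts, its centre 42 above the cover's top. It lies 190 in front of and 54 above the hinge axis when shut and turns with the cover. Axes are the cover's: x from front to hinge, y along the bar, z up from the cover. Pinch the bar from above (it can turn between the fingers) and follow its arc.
- lid_hinge (a point): Middle of the cover's hinge axis at the rear top edge of the cooler, 110 above the bench; the axis is along its y. Axes are the cover's. The cover plate is 220 x 220, 12 thick, and its underside lies in the hinge plane.
- pointer (a joint): Angle of the pointer arm, rad, set beforehand (0.35 to 0.7), same zero and axis as the cover: the cover is at the mark when the two angles are equal. Stiff; not to be moved.
- pointer_tip (a point): Centre of the black ball (22 across) on the end of the pointer, a thin dark steel arm 210 long that turns about the cover's hinge axis, 125 to the side of the cover's middle (at its +y side, the left seen from the robot). Axes: x from the ball back along the arm to the hinge, y along the hinge axis.
- jar: Bystander: small capped jar, 56 across, 70 high. Origin: centre of its underside.
- bottle: Bystander: capped bottle, 64 across, 170 high. Origin: centre of its underside.

How it is judged:
On the way, in this order (a step that is already met when the one before it is completed fails the run):
1. the scanner, held by the fingers, points at the label from 4 to 13 cm, within 25 mm sideways and 16 mm in height of its centre and 17 degrees of square, steady for 0.8 s (contact force between the fingers and scanner above 0.5 N and x of label in the frame of scanner_window between 0.04 and 0.13 m and y of label in the frame of scanner_window between -0.025 and 0.025 m and z of label in the frame of scanner_window between -0.016 and 0.016 m and angle between the x axis of scanner_window and the x axis of label, either way round below 0.3 rad and linear speed of scanner below 0.04 m/s), for 0.8 s.
2. the scanner is brought down onto the mat still in the grip (underside less than 15 mm above the mat) (contact force between the fingers and scanner above 0.5 N and z of scanner in the frame of mat below 0.019 m and x of scanner in the frame of mat between -0.08 and 0.08 m and y of scanner in the frame of mat between -0.05 and 0.05 m), for 0.05 s.
3. the scanner lies flat on the mat, let go (x of scanner in the frame of mat between -0.08 and 0.08 m and y of scanner in the frame of mat between -0.05 and 0.05 m and z of scanner in the frame of mat below 0.009 m and angle between scanner's own z axis and vertical below 0.12 rad and linear speed of scanner below 0.03 m/s and contact force between each of the arm, the fingers and scanner below 0.1 N), for 0.2 s.
4. the cover is held level with the pointer (angle between the x axis of lid_handle and the x axis of pointer_tip, either way round below 0.07 rad and velocity of joint lid between -0.1 and 0.1 rad/s and contact force between the fingers and lid above 0.5 N), for 0.3 s.
At the end, for the whole second after the job is handed in: The cover stands within 4 degrees (0.07 rad) of the pointer, still, held by the gripper's fingers and by nothing else, and the scanner lies flat and free on the mat (its centre within 80 by 50 mm of the mat's centre) (all of step 3 and all of step 4 and contact force between each of scanner, jar, bottle, rack, spare_rack and lid below 0.1 N); the arm keeps its last pose, push and grip.
It fails at once if the labelled rack is pushed away or knocked over (distance of rack from where it was at the start of the episode above 0.03 m or angle between rack's own z axis and vertical above 0.4 rad).
It fails at once if the spare rack is pushed away or knocked over (distance of spare_rack from where it was at the start of the episode above 0.03 m or angle between spare_rack's own z axis and vertical above 0.4 rad).
It fails at once if the jar is pushed away or knocked over (distance of jar from where it was at the start of the episode above 0.03 m or angle between jar's own z axis and vertical above 0.4 rad).
It fails at once if the bottle is pushed away or knocked over (distance of bottle from where it was at the start of the episode above 0.03 m or angle between bottle's own z axis and vertical above 0.4 rad).
It fails at once if the pointer is moved (distance of pointer_tip from where it was at the start of the episode above 0.012 m).
It also fails if it takes over 54 s, if anything falls off the work surface, if the arm or the gripper's body presses on something with over 40 N, if the wrist force passes 120 N, or if a joint passes its speed limit or range.

## Robot

A 6-joint arm with a two-finger parallel gripper is mounted at the origin on the work surface. World frame = base frame: x ahead of the robot, y to its left, z up, the work surface at z = 0. Lengths are in m, angles in rad, forces in N, time in s.
With the tool pointing down it reaches from about 0.375 to 0.9 m from the base axis. Payload 3.1 kg.
Tool frame: the origin (TCP) lies midway between the tips of the shut fingers; the grasp point (between the pads) lies 19 mm behind it; z points along the fingers, y is the line along which they close (so a half turn about z gives the same grasp; the last joint's range is limited). The gripper opens to 85 mm and grips with 20 to 120 N. Pads are 22 mm wide; open, the fingers measure 114 mm over their backs; the gripper's body (76 mm by 85 mm) begins 54 mm behind the grasp point. The pads swing forward as they close: fully open they stand 13 mm farther back than shut.
Start: joints at [1.157, 0.527, 1.433, -0, 1.181, -0.178], TCP at [0.145, 0.608, 0.231] pointing down, gripper open.
Joint ranges: [-3.08, 3.08], [-0.75, 2.2], [0.22, 2.44], [-1.43, 4.57], [0, 2.65], [-2.85, 2.85]. Speed limits (rad/s): [2.79, 2.79, 3.14, 3.14, 3.14, 3.14].

## Interface

Orientations are given as a unit quaternion [w, x, y, z].
In Python, from workcell import status, cams, job gives the robot as it stands.
- The arm moves only by the shell command python3 -m jog 'ROWS' [OPENING] [FORCE]. ROWS is JSON, a list of rows, each a list of 6 numbers: the shift along the tool's x, y, z scaled (see below), then the turn, a rotation vector about the tool's x, y, z scaled (see below). In form: [[x, y, z, wx, wy, wz], ...]. A call has 1 to 10 rows; each row shifts and turns the commanded pose from where the row before left it, along the tool's axes as they then stand; what a row does not reach is not made up. The controller multiplies each number of a shift by 15 cm and each number of a turn by pi/2 rad. A row lasts 1/12 s, in which the tool goes at most 41.7 mm and 7.16 degrees, less where a joint would pass 70% of its speed; a pose out of reach is approached as far as the arm can. A call with a number of a shift or a turn outside -1 to 1 is refused whole. A call with a gripper value outside its range is refused whole. OPENING is the opening, from 0 (shut) to 1 (fully open), set as the call begins (- or left out, the last holds). The fingers move at their own pace and stop on an object; FORCE is the grip in N (left out, the last holds). Time passes only in rows, so rows that do not move let the fingers close. It gives the time, the measured TCP pose, the force, the opening and the grip force at its end, in the units of the state.
- status.get_obs(): the state, without advancing time (a new reading comes with each control period).
- cams.read_camera(name): name is "scene" or "side" or "wrist"; returns a dict with "color" (480x640x3 uint8, red, green, blue), "mtx" (3x3 intrinsics, pixels), "pose" (4x4, takes a point from camera to world coordinates); the wrist camera has in their place "T_tool_cam" (4x4, takes a point from camera to tool coordinates, whose origin is the TCP and whose axes are the flange's). Camera axes: x right, y up, looking along -z (the intrinsics and any distortion apply to the point x, -y, -z); pixel columns grow to the right and rows downward; lengths in m; the calibration is good to about 2 mm. A picture is of the moment at which its call begins: read the wrist's pose just before it. There is no depth.
- job.close_job(): hands the job in; it is judged then, once.
The state is a dict: "clock": time; "joints": joint angles; "qd": joint speeds; "effort": joint torques, N m; "ee_pos": TCP position; "tool_rot": TCP orientation; "wrist_force": force on the tool from outside, world axes, zero at the start; "torque": the same for the moment, N m; "gripper_width": opening from 0.0 (shut) to 1.0 (fully open); "finger_force": force on a finger pad.
Only numpy, scipy, OpenCV 4.12 (cv2) and the standard library are available. Lean on these libraries where they do the work, as an engineer would, in place of code of your own. Each camera call takes 0.05 s, during which the arm holds its last target. There are 200 camera calls.

## Working session

There is one attempt and no reset: what is moved stays moved. The work goes in short steps, Python scripts to look and compute and a shell command to move; the robot and the scene stay as the last step left them, time stands still between calls to the robot, and variables do not carry over. Pictures are saved under pics/ and viewed, at most 10 in all, crops included, and the job is handed in when it is done.

```bash
mkdir -p pics; ls; python3 - <<'E'
from workcell import status,cams
import cv2,numpy as np
print(status.get_obs())
for n in("scene","side"):
    c=cams.read_camera(n);cv2.imwrite(f"pics/{n}.png",c["color"][:,:,::-1]);np.savez(f"pics/{n}.npz",**c)
    print(n,c["mtx"],c["pose"],c.keys())
E
```

```text
pics
{'clock': 0.0, 'joints': array([ 1.15751120e+00,  5.28451548e-01,  1.43389015e+00, -1.61748084e-05,
        1.18138833e+00, -1.78513025e-01]), 'qd': array([-0.00138896, -0.0007714 ,  0.00046278,  0.00020445,  0.00242424,
        0.00029167]), 'effort': array([-2.10944498e-03, -4.42353380e+01, -1.78027958e+01, -4.32078896e-04,
        8.69484240e-03,  7.65622339e-07]), 'ee_pos': array([0.14508374, 0.60720122, 0.23034646]), 'tool_rot': array([-3.04474862e-04,  1.17113528e-01,  9.93117958e-01, -1.02442102e-03]), 'wrist_force': array([0.19215456, 0.1054409 , 0.17937683]), 'torque': array([ 0.0350342 ,  0.01988336, -0.0325771 ]), 'finger_force': 0.0, 'gripper_width': 0.9978482791628972}
scene [[448.22535013   0.         316.14190275]
 [  0.         448.22535013 238.85215688]
 [  0.           0.           1.        ]] [[ 0.25443108 -0.57153607  0.78013547  1.53031863]
 [ 0.96702265  0.15993841 -0.19820923 -0.15416699]
 [-0.0114899   0.80483925  0.59338163  0.86217101]
 [ 0.          0.          0.          1.        ]] dict_keys(['color', 'mtx', 'pose'])
side [[612.26768063   0.         311.40724143]
 [  0.         612.26768063 236.78372352]
 [  0.           0.           1.        ]] [[-9.90011729e-01  1.05519568e-01 -9.35007900e-02  3.78515199e-01]
 [-1.40978283e-01 -7.34448847e-01  6.63859936e-01  1.28813908e+00]
 [ 1.37866625e-03  6.70410704e-01  7.41988940e-01  1.46547563e+00]
 [ 0.00000000e+00  0.00000000e+00  0.00000000e+00  1.00000000e+00]] dict_keys(['color', 'mtx', 'pose'])
```

View pics/scene.png

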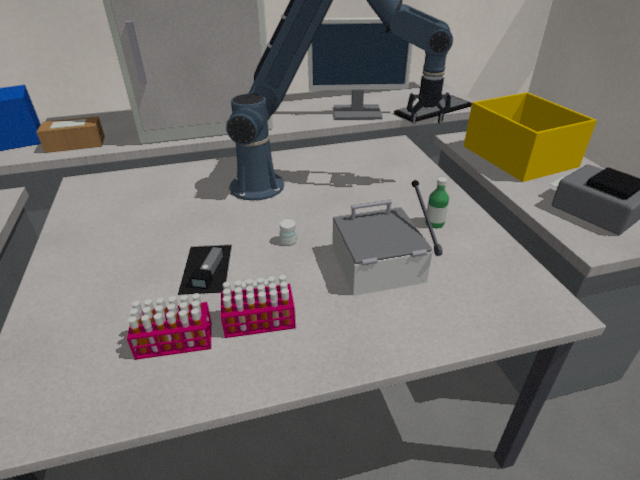

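View pics/side.png

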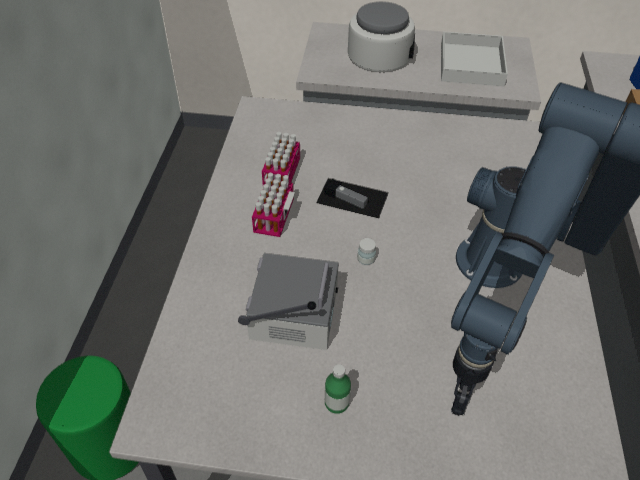

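The scene view shows the pointer with its ball at (416,184) and its pivot at (438,250). It also shows the handle at (371,208), the bottle at (438,203), the jar at (288,233), the scanner on the mat at (207,268), and the racks at (170,328) and (258,308). In the side view the label lip is at (290,200), on the rack nearer the cooler.

```bash
cat > h.py <<'E'
import numpy as np,cv2
from workcell import status,cams
from scipy.spatial.transform import Rotation as R
def tool():
    o=status.get_obs();q=o["tool_rot"];T=np.eye(4);T[:3,:3]=R.from_quat([*q[1:],q[0]]).as_matrix();T[:3,3]=o["ee_pos"];return T
def wrist(name):
    T=tool();c=cams.read_camera("wrist");P=T@c["T_tool_cam"]
    np.savez(f"pics/{name}.npz",color=c["color"],mtx=c["mtx"],pose=P);cv2.imwrite(f"pics/{name}.png",c["color"][:,:,::-1]);return load(name)
def load(n): return dict(np.load(f"pics/{n}.npz"))
def ray(c,u,v):
    d=np.linalg.inv(c["mtx"])@[u,v,1];d=c["pose"][:3,:3]@(d*[1,-1,-1]);return c["pose"][:3,3],d/np.linalg.norm(d)
def onz(c,u,v,z):
    o,d=ray(c,u,v);return o+d*(z-o[2])/d[2]
def tri(a,ua,b,ub):
    (o1,d1),(o2,d2)=ray(a,*ua),ray(b,*ub)
    s=np.linalg.lstsq(np.c_[d1,-d2],o2-o1,rcond=None)[0];p,q=o1+s[0]*d1,o2+s[1]*d2
    return (p+q)/2,np.linalg.norm(p-q)
def proj(c,p):
    q=np.linalg.inv(c["pose"])@[*p,1];q=c["mtx"]@(q[:3]*[1,-1,-1]);return q[:2]/q[2]
E
python3 - <<'E'
from h import *
np.set_printoptions(precision=4,suppress=True)
s,d=load("scene"),load("side")
for n,a,b in [("ball",(416,184),(312,305)),("ballhinge",(438,250),(243,320)),("bottlecap",(441,182),(339,371)),("jartop",(288,225),(367,244))]: print(n,tri(s,a,d,b))
for c in(s,d):
    g=c["color"].astype(int)
    m=((g[...,0]>120)&(g[...,1]<60)&(g[...,2]>50)).astype('uint8')
    ct,_=cv2.findContours(m,0,2); bx=[cv2.boundingRect(k) for k in ct if cv2.contourArea(k)>20];print(bx)
print("mat side",[onz(d,*p,.004)[:2] for p in [(330,180),(387,187),(380,216),(318,204)]])
print("scanner side",onz(d,350,197,.038),onz(d,338,188,.044),onz(d,366,204,.038))
print("lip",onz(d,290,200,.083))
print("lid",[onz(d,*p,.122)[:2] for p in [(262,255),(339,258),(330,322),(250,313)]])
print("handle tri",tri(s,(371,206),d,(325,288)))
T=tool();c=cams.read_camera("wrist");print(c["T_tool_cam"],c["mtx"])
for n,c in(("scene",s),("side",d)):
    k=c["color"][...,::-1]
    k=k[200:350,120:300] if n=="scene" else k[120:360,230:400]
    cv2.imwrite(f"pics/{n}_c.png",cv2.resize(k,None,fx=4 if n=="scene" else 2.5,fy=4 if n=="scene" else 2.5,interpolation=2))
E
```

```text
ball (array([0.5034, 0.4036, 0.2207]), np.float64(0.005909132897873604))
ballhinge (array([0.6861, 0.3997, 0.1152]), np.float64(9.983389613183888e-05))
bottlecap (array([0.4168, 0.54  , 0.1584]), np.float64(0.0014105414057543912))
jartop (array([0.3845, 0.0442, 0.0654]), np.float64(0.005967739169858707))
[(137, 353, 20, 6), (162, 350, 22, 5), (186, 347, 21, 5), (226, 332, 21, 5), (249, 329, 20, 5), (272, 326, 19, 5), (127, 302, 83, 38), (221, 284, 73, 41)]
[(253, 226, 26, 11), (252, 207, 31, 15), (262, 143, 37, 32)]
mat side [array([ 0.5359, -0.2948]), array([ 0.3357, -0.2875]), array([ 0.3504, -0.1439]), array([ 0.5617, -0.1705])]
scanner side [ 0.4561 -0.1846  0.038 ] [ 0.5001 -0.2159  0.044 ] [ 0.4005 -0.1591  0.038 ]
lip [ 0.6434 -0.0969  0.083 ]
lid [array([0.6787, 0.1763]), array([0.4579, 0.1561]), array([0.4569, 0.3779]), array([0.6709, 0.3796])]
handle tri (array([0.4802, 0.2848, 0.1478]), np.float64(0.006804560705240726))
[[-0.0004  0.9509  0.3094  0.0795]
 [ 1.      0.0002  0.0008  0.0007]
 [ 0.0007  0.3094 -0.9509 -0.1427]
 [ 0.      0.      0.      1.    ]] [[378.0374   0.     318.4583]
 [  0.     378.0374 239.6308]
 [  0.       0.       1.    ]]
```

View pics/side_c.png

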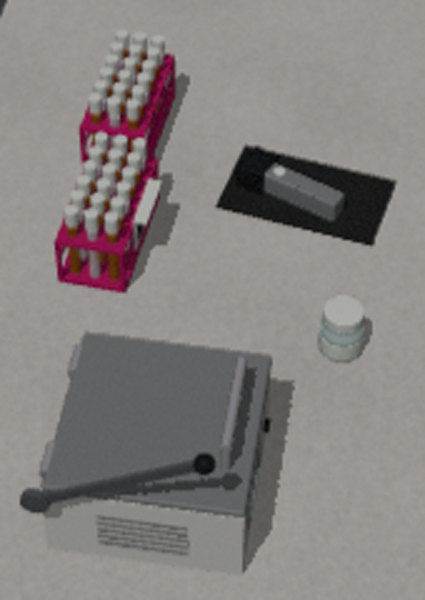

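```bash
cat >> h.py <<'E'
def plan(p,n,T=None):
    "per-row shift for n rows to reach world p, in jog units"
    T=tool() if T is None else T
    d=T[:3,:3].T@(np.array(p)-T[:3,3]);print("shift/row",np.round(d/n/.15,4),"mm/row",round(1e3*np.linalg.norm(d)/n,1))
def head():
    T=tool();return np.degrees(np.arctan2(T[1,0],T[0,0])),T[:3,3],np.degrees(np.arccos(-T[2,2]))
E
python3 -m jog '[[-0.17,-0.16,-0.03,0,0,0],[-0.17,-0.16,-0.03,0,0,0],[-0.17,-0.16,-0.03,0,0,0],[-0.17,-0.16,-0.03,0,0,0],[-0.17,-0.16,-0.03,0,0,0],[-0.17,-0.16,-0.03,0,0,0],[-0.17,-0.16,-0.03,0,0,0],[-0.17,-0.16,-0.03,0,0,0],[-0.17,-0.16,-0.03,0,0,0],[-0.17,-0.16,-0.03,0,0,0]]' 1 60
python3 -m jog '[[-0.17,-0.16,-0.03,0,0,0],[-0.17,-0.16,-0.03,0,0,0],[-0.17,-0.16,-0.03,0,0,0],[-0.17,-0.16,-0.03,0,0,0],[0,0,0,0,0,0]]'
python3 -c "
from h import *;print(head());plan((.43,-.15,.27),12)"
```

```text
clock: 0.98
ee_pos: [0.3379, 0.3135, 0.2764]
tool_rot: [-0.0, 0.117, 0.993, -0.0]
wrist_force: [-0.1, -0.4, -0.3]
gripper_width: 1.003
finger_force: 0.0
clock: 1.4
ee_pos: [0.4187, 0.1938, 0.2952]
tool_rot: [0.003, 0.12, 0.993, -0.001]
wrist_force: [0.1, 0.4, -0.3]
gripper_width: 0.999
finger_force: 0.0
(np.float64(166.20575849400026), array([0.4187472 , 0.19379654, 0.29523714]), np.float64(0.29823066868264814))
shift/row [-0.0515 -0.184   0.0144] mm/row 28.7
```

```bash

python3 -m jog '[[-0.05,-0.184,0.014,0,0,0],[-0.05,-0.184,0.014,0,0,0],[-0.05,-0.184,0.014,0,0,0],[-0.05,-0.184,0.014,0,0,0],[-0.05,-0.184,0.014,0,0,0],[-0.05,-0.184,0.014,0,0,0],[-0.05,-0.184,0.014,0,0,0],[-0.05,-0.184,0.014,0,0,0],[-0.05,-0.184,0.014,0,0,0],[-0.05,-0.184,0.014,0,0,0]]' >/dev/null
python3 -m jog '[[-0.05,-0.184,0.014,0,0,0],[-0.05,-0.184,0.014,0,0,0],[0,0,0,0,0,0.07],[0,0,0,0,0,0.07],[0,0,0,0,0,0],[0,0,0,0,0,0]]'
python3 -c "
from h import *;print(head());wrist('w1')"
```

```text
clock: 2.73
ee_pos: [0.4247, -0.1447, 0.2689]
tool_rot: [-0.0, 0.224, 0.975, 0.0]
wrist_force: [-0.7, 1.1, -0.3]
gripper_width: 1.002
finger_force: 0.0
(np.float64(154.10337924352245), array([ 0.42466444, -0.1447106 ,  0.2688773 ]), np.float64(0.043229254043121314))
```

View pics/w1.png

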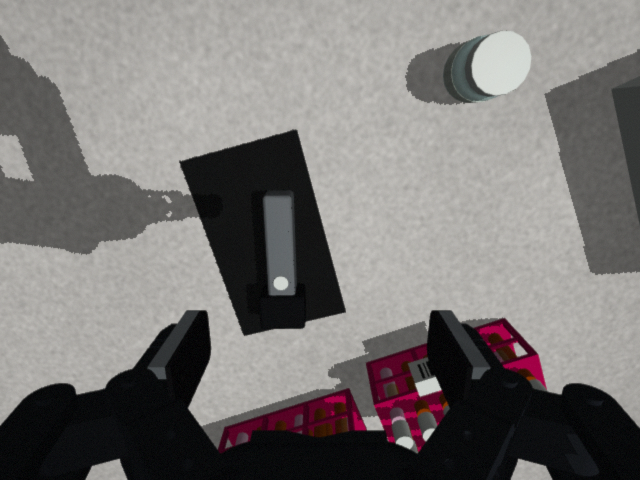

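The wrist view shows the mat corners at (180,161), (297,130), (345,311) and (244,334). The grey grip runs from (279,193) to (281,297) with the black head below it. The labelled rack has its white lip near (427,378), partly hidden by a finger.

```bash
python3 - <<'E'
from h import *
np.set_printoptions(precision=4,suppress=True)
c=load("w1");g=c["color"].astype(int)
m=np.zeros(g.shape[:2],'uint8');r=g[180:310,250:310].sum(2)
m[180:310,250:310]=((r>210)&(g[180:310,250:310,0]<150)).astype('uint8')
n,l,st,_=cv2.connectedComponentsWithStats(m);k=1+np.argmax(st[1:,4]);m=(l==k).astype('uint8')
ct=max(cv2.findContours(m,0,2)[0],key=cv2.contourArea);ct=cv2.convexHull(ct)
w=np.array([onz(c,*p,.038)[:2] for p in ct[:,0]])
rect=cv2.minAreaRect((w*1000).astype('float32'));print(st[k],rect);b=cv2.boxPoints(rect);print(b)
print("mat",np.array([onz(c,*p,.004)[:2] for p in [(180,161),(297,130),(345,311),(244,334)]]))
print("rack top front z?",[onz(c,*p,.08)[:2] for p in [(366,362),(505,320)]],"lip",onz(c,427,378,.083))
E
```

```text
[ 264  196   31   99 2457] ((452.0768127441406, -202.6795654296875), (27.705507278442383, 108.57884216308594), 64.85092163085938)
[[ 397.0467 -192.1475]
 [ 495.3328 -238.2908]
 [ 507.107  -213.2116]
 [ 408.8208 -167.0683]]
mat [[ 0.3291 -0.2613]
 [ 0.3552 -0.1352]
 [ 0.5679 -0.1782]
 [ 0.5423 -0.3036]]
rack top front z? [array([ 0.5908, -0.1705]), array([ 0.6062, -0.027 ])] lip [ 0.6342 -0.1209  0.083 ]
```

```bash
python3 -c "
from h import *;plan((.470,-.211,.12),6)"
```

```text
shift/row [-0.0776 -0.0445  0.1655] mm/row 28.2
```

```bash

python3 -m jog '[[-0.078,-0.044,0.165,0,0,0],[-0.078,-0.044,0.165,0,0,0],[-0.078,-0.044,0.165,0,0,0],[-0.078,-0.044,0.165,0,0,0],[-0.078,-0.044,0.165,0,0,0],[-0.078,-0.044,0.165,0,0,0],[0,0,0,0,0,0],[0,0,0,0,0,0]]'
python3 - <<'E'
from h import *
np.set_printoptions(precision=4,suppress=True)
c=wrist("w2");print(head())
g=c["color"].astype(int)
print([proj(c,p) for p in [(.403,-.180,.038),(.501,-.226,.038),(.47,-.211,.038)]])
m=((g.sum(2)>200)&(g.sum(2)<420)&(np.ptp(g,axis=2)<40)).astype('uint8')
n,l,st,ce=cv2.connectedComponentsWithStats(m)
for k in range(1,n):
    if st[k,4]>800: print(st[k],ce[k])
E
```

```text
clock: 3.45
ee_pos: [0.47, -0.2106, 0.1197]
tool_rot: [-0.002, 0.225, 0.974, 0.001]
wrist_force: [-0.1, 0.0, 0.7]
gripper_width: 1.0
finger_force: 0.0
(np.float64(154.03555415131783), array([ 0.4703, -0.2106,  0.1209]), np.float64(0.0828123733062326))
[array([314.3142, 128.1829]), array([317.3118, 299.7083]), array([317.094 , 250.3174])]
[    0    95   219   223 22995] [ 76.0208 233.622 ]
[ 290  127   50  175 2202] [310.3038 216.8538]
[148 310  59  69 973] [171.444  343.8993]
[431 310  59  69 973] [465.4399 343.8993]
[ 493  336  147   40 2186] [553.2242 354.296 ]
[ 379  389   66   64 2280] [414.2075 418.5333]
```

View pics/w2.png

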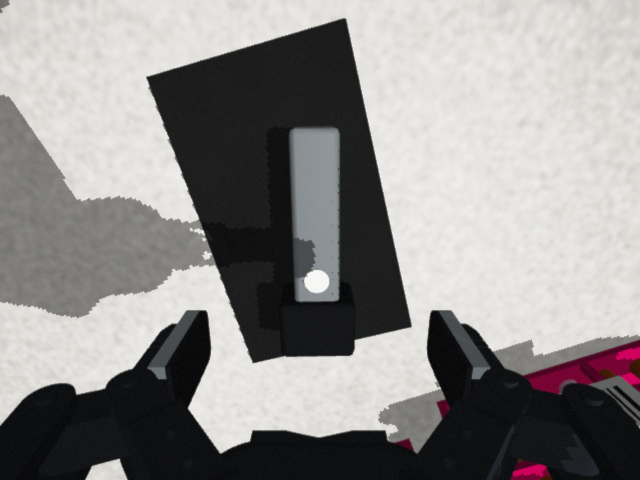

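The second wrist view shows the grip running from (315,127) to (317,301), as predicted, centred between the fingers. I can go down and grasp.

```bash

python3 -m jog '[[0,0,0.153,0,0,0],[0,0,0.153,0,0,0],[0,0,0.153,0,0,0],[0,0,0.153,0,0,0],[0,0,0.153,0,0,0],[0,0,0,0,0,0]]' 
python3 -m jog '[[0,0,0,0,0,0],[0,0,0,0,0,0],[0,0,0,0,0,0],[0,0,0,0,0,0],[0,0,0,0,0,0],[0,0,0,0,0,0],[0,0,0,0,0,0]]' 0 60
python3 -c "
from h import *;print(head())"
```

```text
clock: 4.0
ee_pos: [0.4693, -0.2099, 0.0048]
tool_rot: [-0.002, 0.225, 0.974, 0.001]
wrist_force: [-0.2, -0.0, 0.2]
gripper_width: 0.998
finger_force: 0.0
clock: 4.58
ee_pos: [0.4714, -0.2121, 0.0076]
tool_rot: [0.001, 0.225, 0.974, -0.001]
wrist_force: [0.4, 1.0, 7.7]
gripper_width: 0.338
finger_force: 61.1
(np.float64(153.961630703041), array([ 0.47144124, -0.21205235,  0.00760118]), np.float64(0.17553788672321932))
```

```bash
python3 - <<'E'
from h import *
s,d=load("scene"),load("side")
a=cv2.resize(s["color"][270:345,210:310,::-1],None,fx=5,fy=5,interpolation=2)
b=cv2.resize(d["color"][165:245,240:310,::-1],None,fx=5,fy=5,interpolation=2)
o=np.zeros((400,860,3),'uint8');o[:375,:500]=a;o[:400,505:855]=b;cv2.imwrite("pics/rk.png",o[:,:800+60][:, :800])
E
```

```text
(no output)
```

View pics/rk.png

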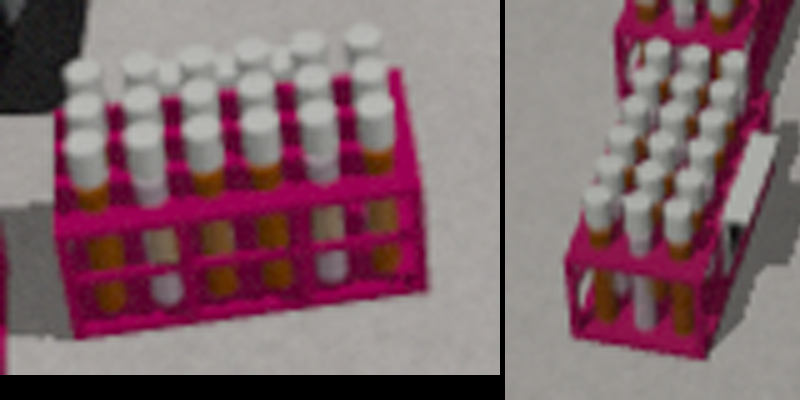

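The enlarged view shows the scene's rear-bottom rack corners at scene pixels (225,337.6) and (295.4,328). In the side view the lip corners are about (289.4,191.6), (294.6,193), (288.4,211.4) and (283.8,210.2), and the end-bottom corners are (280.6,236.6) and (253,232.2).

```bash
python3 - <<'E'
from h import *
np.set_printoptions(precision=4,suppress=True)
s,d=load("scene"),load("side")
bl,br=[onz(s,*p,0)[:2] for p in [(225,337.6),(295.4,328)]]
print("back bottom",bl,br,np.linalg.norm(br-bl))
L=np.array([onz(d,*p,.083)[:2] for p in [(289.4,191.6),(294.6,193),(288.4,211.4),(283.8,210.2)]])
print("lip",L,L.mean(0),"front edge",np.linalg.norm(L[2]-L[1]))
e=[onz(d,*p,0)[:2] for p in [(280.6,236.6),(253,232.2)]];print("end bottom",e,np.linalg.norm(e[0]-e[1]))
def ang(v): return np.degrees(np.arctan2(v[1],v[0]))
print("y dirs",ang(br-bl),ang(L[2]-L[1]),ang(L[3]-L[0]),"x dir",ang(e[1]-e[0]))
print(head())
E
```

```text
back bottom [ 0.7382 -0.1919] [ 0.7537 -0.0149] 0.1777480057116464
lip [[ 0.6517 -0.1351]
 [ 0.6339 -0.131 ]
 [ 0.64   -0.0455]
 [ 0.6553 -0.0487]] [ 0.6452 -0.0901] front edge 0.08575856105704058
end bottom [array([ 0.6617, -0.0097]), array([ 0.7537, -0.0159])] 0.09227304326459145
y dirs 84.99546422254187 85.94964407320825 87.65982107209025 x dir -3.8726905865738885
(np.float64(153.961630703041), array([ 0.4714, -0.2121,  0.0076]), np.float64(0.17553788672321932))
```

```bash

python3 -m jog '[[0,0,-0.1,0,0,0],[0,0,-0.15,0,0,0],[0,0,0,0,0,-0.06],[0,0,0,0,0,-0.06],[0,0,0,0,0,-0.06],[0,0,0,0,0,-0.06],[0,0,0,0,0,0],[0,0,0,0,0,0]]' 
python3 -c "
from h import *;print(head());plan((.503,-.083,.0386),8)"
```

```text
clock: 5.25
ee_pos: [0.4705, -0.2114, 0.0437]
tool_rot: [0.0, 0.04, 0.999, -0.0]
wrist_force: [0.4, 0.1, -2.5]
gripper_width: 0.34
finger_force: 59.7
(np.float64(175.40944680447387), array([ 0.47050912, -0.211445  ,  0.043684  ]), np.float64(0.01420265202719114))
shift/row [-0.0184  0.1089  0.0042] mm/row 16.6
```

```bash

python3 -m jog '[[-0.018,0.109,0.004,0,0,0],[-0.018,0.109,0.004,0,0,0],[-0.018,0.109,0.004,0,0,0],[-0.018,0.109,0.004,0,0,0],[-0.018,0.109,0.004,0,0,0],[-0.018,0.109,0.004,0,0,0],[-0.018,0.109,0.004,0,0,0],[-0.018,0.109,0.004,0,0,0],[0,0,0,0,0,0]]' 
python3 -m jog '[[0,0,0,0,0,0],[0,0,0,0,0,0],[0,0,0,0,0,0],[0,0,0,0,0,0],[0,0,0,0,0,0],[0,0,0,0,0,0],[0,0,0,0,0,0],[0,0,0,0,0,0],[0,0,0,0,0,0],[0,0,0,0,0,0]]' 
python3 - <<'E'
from h import *
print(head())
o=[]
c=wrist("w3");o.append(c["color"][:,:,::-1])
d=cams.read_camera("side");np.savez("pics/side2.npz",**d)
k=cv2.resize(d["color"][150:270,260:400,::-1],None,fx=4,fy=4,interpolation=2)
z=np.zeros((480,800,3),'uint8');z[:,:560]=k;z[:180,560:800]=cv2.resize(o[0],(240,180));cv2.imwrite("pics/chk.png",z)
E
```

```text
clock: 6.0
ee_pos: [0.502, -0.0801, 0.0385]
tool_rot: [-0.001, 0.039, 0.999, 0.0]
wrist_force: [-0.5, 0.4, -1.5]
gripper_width: 0.341
finger_force: 59.8
clock: 6.83
ee_pos: [0.5022, -0.0827, 0.0386]
tool_rot: [-0.0, 0.039, 0.999, 0.0]
wrist_force: [-0.2, -0.4, -2.1]
gripper_width: 0.343
finger_force: 59.8
(np.float64(175.54427883799846), array([ 0.50221167, -0.08272466,  0.0385627 ]), np.float64(0.0027671019888705277))
```

View pics/chk.png

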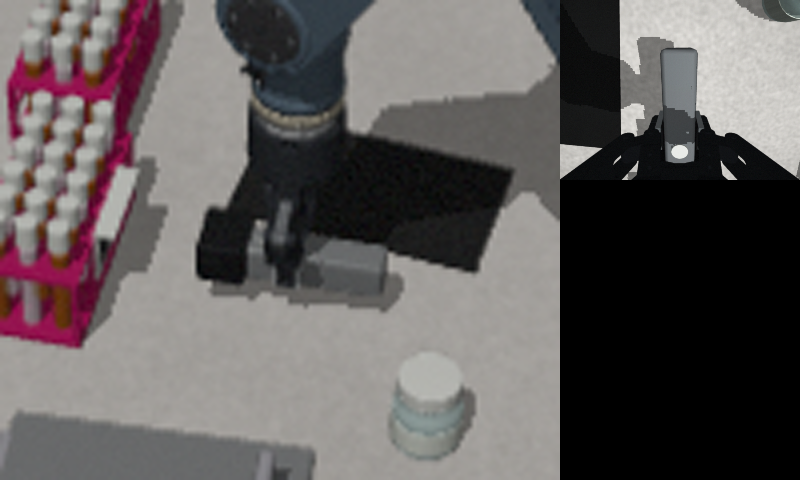

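The check view shows the scanner level and in line with the label lip at crop (118,205). The head's front-bottom corner is at crop (198,277). I'll hold a little longer and check the geometry.

```bash

python3 -m jog '[[0,0,0,0,0,0],[0,0,0,0,0,0],[0,0,0,0,0,0],[0,0,0,0,0,0],[0,0,0,0,0,0],[0,0,0,0,0,0]]' >/dev/null
python3 - <<'E'
from h import *
d=load("side2");a=np.radians(-4.5);M=R.from_euler('z',a).as_matrix();o=np.array([.502,-.0825,.035])
for n,p in [("front-bot",(.075,.025,0)),("front-top",(.075,.025,.04)),("head rear top",(.035,.025,.04)),("tail bot",(-.075,.015,0)),("tail top",(-.075,.015,.034))]:
    print(n,(proj(d,o+M@p)-[260,150])*4)
print(head())
E
```

```text
front-bot [193.68811646 279.26071678]
front-top [193.57550168 244.50720625]
head rear top [242.77051051 252.41374023]
tail bot [379.03109401 300.18125853]
tail top [381.34886589 270.74857284]
(np.float64(175.5508028387833), array([ 0.50223007, -0.08272682,  0.03855734]), np.float64(0.0026876706242598396))
```

```bash
python3 -c "
from h import *;plan((.455,-.216,.04),8)"
```

```text
shift/row [ 0.0306 -0.1138 -0.0012] mm/row 17.7
```

```bash

python3 -m jog '[[0.031,-0.114,-0.001,0,0,0],[0.031,-0.114,-0.001,0,0,0],[0.031,-0.114,-0.001,0,0,0],[0.031,-0.114,-0.001,0,0,0],[0.031,-0.114,-0.001,0,0,0],[0.031,-0.114,-0.001,0,0,0],[0.031,-0.114,-0.001,0,0,0],[0.031,-0.114,-0.001,0,0,0],[0,0,0,0,0,0],[0,0,0,0,0,0]]' 
python3 -m jog '[[0,0,0.05,0,0,0],[0,0,0.05,0,0,0],[0,0,0.05,0,0,0],[0,0,0.03,0,0,0],[0,0,0.02,0,0,0],[0,0,0,0,0,0],[0,0,0,0,0,0]]' 
```

```text
clock: 8.27
ee_pos: [0.4544, -0.217, 0.0398]
tool_rot: [0.0, 0.04, 0.999, -0.0]
wrist_force: [0.9, 0.3, -2.7]
gripper_width: 0.344
finger_force: 59.9
clock: 8.85
ee_pos: [0.4545, -0.2159, 0.0094]
tool_rot: [-0.0, 0.039, 0.999, 0.0]
wrist_force: [-0.2, 0.7, -2.7]
gripper_width: 0.345
finger_force: 59.9
```

```bash

python3 -m jog '[[0,0,0.007,0,0,0],[0,0,0.007,0,0,0],[0,0,0,0,0,0],[0,0,0,0,0,0]]'
python3 -m jog '[[0,0,0,0,0,0],[0,0,0,0,0,0],[0,0,0,0,0,0],[0,0,0,0,0,0],[0,0,0,0,0,0],[0,0,0,0,0,0],[0,0,0,0,0,0],[0,0,0,0,0,0]]' 1
python3 -m jog '[[0,0,-0.1,0,0,0],[0,0,-0.2,0,0,0],[0,0,-0.27,0,0,0],[0,0,-0.27,0,0,0],[0,0,-0.27,0,0,0],[0,0,-0.27,0,0,0],[0,0,0,0,0,0],[0,0,0,0,0,0]]'
python3 - <<'E'
from h import *
np.set_printoptions(precision=4,suppress=True)
print(head());c=wrist("w4");plan((.42,.10,.26),12)
E
```

```text
clock: 9.18
ee_pos: [0.4546, -0.2163, 0.0078]
tool_rot: [0.0, 0.039, 0.999, -0.0]
wrist_force: [0.1, 0.4, -1.4]
gripper_width: 0.339
finger_force: 59.9
clock: 9.85
ee_pos: [0.4545, -0.2162, 0.0077]
tool_rot: [0.0, 0.039, 0.999, -0.0]
wrist_force: [0.5, 0.8, 0.4]
gripper_width: 1.004
finger_force: 0.0
clock: 10.52
ee_pos: [0.4558, -0.2171, 0.2173]
tool_rot: [0.003, 0.039, 0.999, -0.002]
wrist_force: [-0.7, 0.2, 0.1]
gripper_width: 1.006
finger_force: 0.0
(np.float64(175.55604811031725), array([ 0.4558, -0.2171,  0.2173]), np.float64(0.38713836904416893))
shift/row [ 0.0327  0.1736 -0.025 ] mm/row 26.8
```

View pics/w4.png

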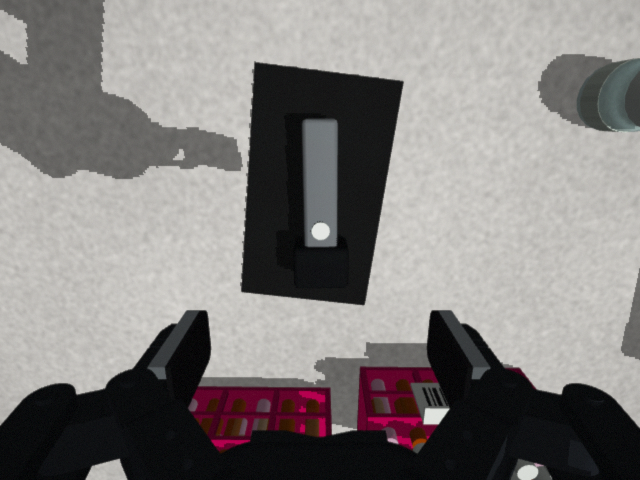

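The scanner lies flat and free in the middle of the mat, with its grip from (320,118) to (320,247). The label lip is partly visible at (436,416). On to the cooler.

```bash
python3 - <<'E'
from h import *
np.set_printoptions(precision=4,suppress=True)
c=load("w4");print("lip left edge",onz(c,424,416,.083),"plate left",onz(c,411,384,.08),"rack corner",onz(c,360,368,.08))
plan((.47,.26,.33),15)
E
```

```text
lip left edge [ 0.6432 -0.1354  0.083 ] plate left [ 0.6096 -0.1465  0.08  ] rack corner [ 0.5894 -0.1911  0.08  ]
shift/row [ 0.0095  0.2115 -0.0512] mm/row 32.7
```

```bash

python3 -m jog '[[0.01,0.21,-0.051,0,0,0],[0.01,0.21,-0.051,0,0,0],[0.01,0.21,-0.051,0,0,0],[0.01,0.21,-0.051,0,0,0],[0.01,0.21,-0.051,0,0,0],[0.01,0.21,-0.051,0,0,0],[0.01,0.21,-0.051,0,0,0],[0.01,0.21,-0.051,0,0,0],[0.01,0.21,-0.051,0,0,0],[0.01,0.21,-0.051,0,0,0]]' >/dev/null
python3 -m jog '[[0.01,0.21,-0.051,0,0,0],[0.01,0.21,-0.051,0,0,0],[0.01,0.21,-0.051,0,0,0],[0.01,0.21,-0.051,0,0,0],[0.01,0.21,-0.051,0,0,0],[0,0,0,0,0,0.079],[0,0,0,0,0,0.079],[0,0,0,0,0,0.079],[0,0,0,0,0,0.079],[0,0,0,0,0,0.079]]' >/dev/null
python3 -m jog '[[0,0,0,0,0,0.079],[0,0,0,0,0,0.079],[0,0,0,0,0,0.079],[0,0,0,0,0,0.079],[0,0,0,0,0,0.079],[0,0,0,0,0,0.079],[0,0,0,0,0,0.079],[0,0,0,0,0,0],[0,0,0,0,0,0],[0,0,0,0,0,0]]'
python3 -c "
from h import *;print(head());wrist('w5')"
```

```text
clock: 13.07
ee_pos: [0.4683, 0.2564, 0.328]
tool_rot: [-0.001, 0.705, 0.709, -0.001]
wrist_force: [0.4, -0.2, -0.2]
gripper_width: 1.001
finger_force: 0.0
(np.float64(90.37574052121336), array([0.46827684, 0.2564145 , 0.32797969]), np.float64(0.16963363727589423))
```

View pics/w5.png

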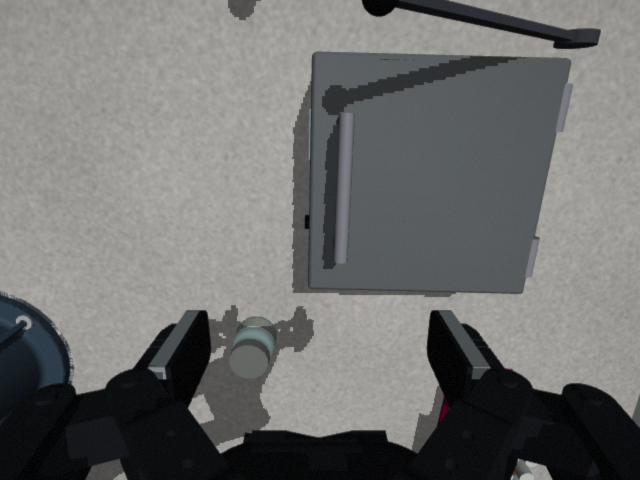

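The third hover view shows the handle bar from (347,113) to (341,263). The cover corners are at (313,53), (571,58), (524,293) and (309,288). The pointer ball is near (379,3), with its hub at (578,39).

```bash
python3 - <<'E'
from h import *
np.set_printoptions(precision=4,suppress=True)
c=load("w5");s,d=load("scene"),load("side")
a,b=onz(c,347,113,.170),onz(c,341,263,.170);print("bar",a,b,(a+b)/2,np.linalg.norm(a-b),np.degrees(np.arctan2(*(a-b)[[1,0]])))
L=np.array([onz(c,*p,.122)[:2] for p in [(313,53),(571,58),(524,293),(309,288)]]);print(L,L.mean(0),np.linalg.norm(L-np.roll(L,1,0),axis=1))
print("ball",tri(s,(416,184),c,(379,1)),tri(d,(312,305),c,(379,1)))
# dark ball centroid in scene/side
for n,k,(u,v) in (("scene",s,(416,184)),("side",d,(312,305))):
    g=k["color"][v-7:v+8,u-7:u+8].sum(2);m=g<g.min()+60
    y,x=np.nonzero(m);print(n,g.min(),m.sum(),x.mean()+u-7,y.mean()+v-7)
E
```

```text
bar [0.4888 0.3389 0.17  ] [0.4873 0.2174 0.17  ] [0.488  0.2782 0.17  ] 0.12143970684411683 89.27744093950339
[[0.4623 0.3866]
 [0.6783 0.384 ]
 [0.6769 0.1671]
 [0.4586 0.171 ]] [0.569  0.2772] [0.2156 0.216  0.217  0.2183]
ball (array([0.5034, 0.4034, 0.2181]), np.float64(0.005952802084951943)) (array([0.5019, 0.4001, 0.2197]), np.float64(0.0003443740239266536))
scene 19 20 414.2 183.2
side 35 50 311.22 305.16
```

```bash
python3 - <<'E'
from h import *
from scipy.optimize import minimize_scalar,least_squares
np.set_printoptions(precision=4,suppress=True)
s,d,c=load("scene"),load("side"),load("w5")
hd=np.radians(-1.0)
obs=[(s,(415,183.5)),(d,(311.5,305.1))]
for hx in(.675,.678,.681):
    hin=np.array([hx,.278,.11])+[-.125*np.sin(hd),.125*np.cos(hd),0]
    ball=lambda t:hin+.21*np.array([-np.cos(t)*np.cos(hd),-np.cos(t)*np.sin(hd),np.sin(t)])
    print(hx,[minimize_scalar(lambda t:np.sum((proj(k,ball(t))-u)**2),bounds=(.2,.9),method='bounded').x for k,u in obs],[proj(k,ball(.55)) for k,u in obs])
plan((.488,.278,.146),8)
E
```

```text
0.675 [np.float64(0.5328759764760201), np.float64(0.5887873190059718)] [array([415.1416, 182.7208]), array([313.0826, 307.1073])]
0.678 [np.float64(0.537252673719945), np.float64(0.5747992844083546)] [array([415.5847, 183.2128]), array([311.8869, 306.9669])]
0.681 [np.float64(0.5414391263002899), np.float64(0.5609965990878855)] [array([416.0294, 183.7066]), array([310.6917, 306.8266])]
shift/row [0.018  0.0167 0.1519] mm/row 23.1
```

```bash

python3 -m jog '[[0.072,0.067,0.1,0,0,0],[0.072,0.067,0.1,0,0,0],[0,0,0.17,0,0,0],[0,0,0.17,0,0,0],[0,0,0.17,0,0,0],[0,0,0.17,0,0,0],[0,0,0.17,0,0,0],[0,0,0.165,0,0,0],[0,0,0,0,0,0]]'
python3 -m jog '[[0,0,0,0,0,0],[0,0,0,0,0,0],[0,0,0,0,0,0],[0,0,0,0,0,0],[0,0,0,0,0,0],[0,0,0,0,0,0],[0,0,0,0,0,0],[0,0,0,0,0,0],[0,0,0,0,0,0]]' 0 70
python3 - <<'E'
from h import *
print(head());T=tool()
th=np.linspace(0,.55,11);r=np.hypot(.19,.054);f=np.arctan2(.054,.19)
P=np.c_[-r*np.cos(f+th),0*th,r*np.sin(f+th)]
print(np.round(np.diff(P,axis=0)@T[:3,:3]/.15,3))
E
```

```text
clock: 13.87
ee_pos: [0.4854, 0.277, 0.1425]
tool_rot: [-0.002, 0.705, 0.709, -0.005]
wrist_force: [-0.1, 0.1, -0.8]
gripper_width: 1.002
finger_force: 0.0
clock: 14.62
ee_pos: [0.4877, 0.2784, 0.1479]
tool_rot: [-0.001, 0.706, 0.708, -0.0]
wrist_force: [-4.3, -0.2, 6.0]
gripper_width: 0.109
finger_force: 68.3
(np.float64(90.16993946429328), array([0.48774776, 0.27842747, 0.14793109]), np.float64(0.10054331791774969))
[[-0.     0.022 -0.069]
 [-0.     0.025 -0.068]
 [-0.     0.029 -0.066]
 [-0.     0.033 -0.065]
 [-0.     0.036 -0.063]
 [-0.     0.04  -0.061]
 [-0.     0.043 -0.058]
 [-0.     0.046 -0.056]
 [-0.     0.049 -0.053]
 [-0.     0.052 -0.051]]
```

```bash

python3 -m jog '[[0,0.022,-0.069,0,0,0],[0,0.025,-0.068,0,0,0],[0,0.029,-0.066,0,0,0],[0,0.033,-0.065,0,0,0],[0,0.036,-0.063,0,0,0],[0,0,0,0,0,0]]'

```

```text
clock: 15.12
ee_pos: [0.508, 0.278, 0.1968]
tool_rot: [-0.002, 0.706, 0.708, -0.003]
wrist_force: [-5.9, 0.3, -3.0]
gripper_width: 0.112
finger_force: 68.5
```

```bash

python3 -m jog '[[0,0.04,-0.061,0,0,0],[0,0.043,-0.058,0,0,0],[0,0.046,-0.056,0,0,0],[0,0.049,-0.053,0,0,0],[0,0.052,-0.051,0,0,0],[0,0,0,0,0,0],[0,0,0,0,0,0],[0,0,0,0,0,0]]'
python3 - <<'E'
from h import *
print(head());T=tool()
d=cams.read_camera("side");s=cams.read_camera("scene");wrist("w6")
z=np.zeros((600,800,3),'uint8')
z[:,:400]=cv2.resize(d["color"][210:390,230:350,::-1],(400,600),interpolation=2)
z[:400,400:]=cv2.resize(s["color"][150:300,310:460,::-1],(400,400),interpolation=2)
cv2.imwrite("pics/lid.png",z)
E
```

```text
clock: 15.78
ee_pos: [0.5387, 0.2775, 0.2378]
tool_rot: [-0.004, 0.706, 0.708, -0.006]
wrist_force: [-12.9, -1.8, 4.6]
gripper_width: 0.109
finger_force: 68.4
(np.float64(90.21487143974836), array([0.53874739, 0.27751125, 0.23779539]), np.float64(0.8345994158483355))
```

View pics/lid.png

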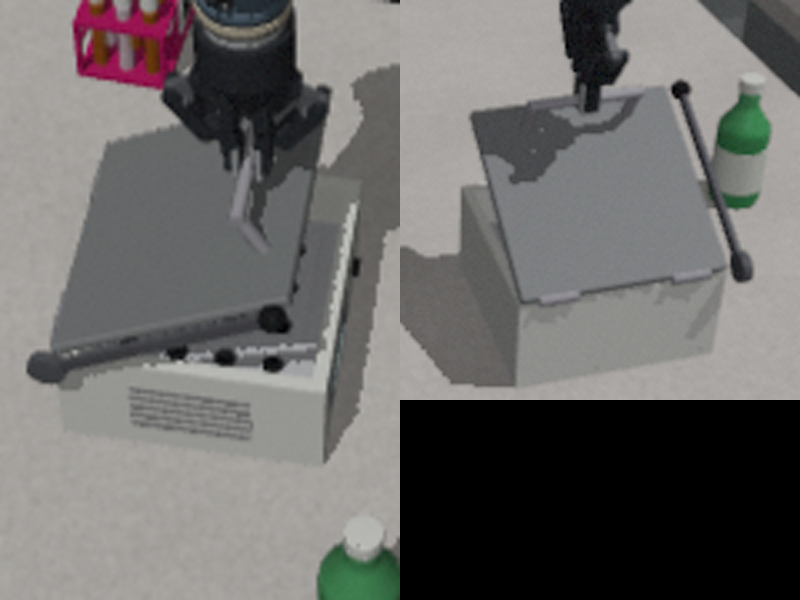

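The view shows the cover raised and nearly parallel to the pointer. In the scene view its +y front corner is at crop (668,88) and the ball at (681,89). In the side view the corner is about (290,303) and the ball (273,318). I'll estimate the angle numerically.

```bash
python3 - <<'E'
from h import *
from scipy.optimize import minimize_scalar
s,d=load("scene"),load("side");hd=np.radians(-1)
M=R.from_euler('z',hd).as_matrix()
hin=np.array([.678,.278,.11])
def pt(t,L,y,h): return hin+M@[-L*np.cos(t)+h*np.sin(t),y,L*np.sin(t)+h*np.cos(t)]
for k,u in((s,(410.5,183)),(d,(317,300.5))):
    for L in(.215,.22):
        print(L,minimize_scalar(lambda t:np.sum((proj(k,pt(t,L,.108,.012))-u)**2),bounds=(.2,.9),method='bounded').x, proj(k,pt(.53,L,.108,.012)),proj(k,pt(.57,L,.108,.012)))
# handle bar ends in scene
print(proj(s,pt(.53,.19,.061,.054)),proj(s,pt(.53,.19,-.061,.054)))
print(head(),status.get_obs()["wrist_force"])
E
```

```text
0.215 0.49272979170451814 [410.40548027 181.05795416] [411.37817497 179.68405514]
0.22 0.469821734995859 [409.90146033 179.57302295] [410.89110984 178.15611929]
0.215 0.4783033870324995 [313.13150484 299.29324422] [311.19149513 297.34351911]
0.22 0.49181837920162547 [314.84763452 298.91286806] [312.86859634 296.91246937]
[401.68739935 183.01909022] [359.31464681 188.76552712]
(np.float64(90.21790394679292), array([0.53868914, 0.27749973, 0.23772663]), np.float64(0.8357806562380792)) [-11.46892926  -1.62581369   4.72427145]
```

```bash
python3 - <<'E'
from h import *
np.set_printoptions(precision=1,suppress=True,linewidth=160)
s0,d0=load("scene"),load("side")
hd=np.radians(-1);M=R.from_euler('z',hd).as_matrix();hin=np.array([.678,.278,.11])
def pt(t,L,y,h): return hin+M@[-L*np.cos(t)+h*np.sin(t),y,L*np.sin(t)+h*np.cos(t)]
s=cams.read_camera("scene")
d=cams.read_camera("side");np.savez("pics/sl.npz",**s);np.savez("pics/dl.npz",**d)
g=lambda c:cv2.cvtColor(c["color"],cv2.COLOR_RGB2GRAY).astype(float)
print("ball scene rows178-190 cols 408-422\n",g(s)[178:190,404:422])
print("lid0 pred",[proj(s0,pt(0,.22,y,.012)) for y in(.06,.09,.108)]);print(g(s0)[206:220,396:404].T)
print("pred .5/.55",[(proj(s0,pt(t,.22,y,.012)),proj(s0,pt(t,.22,y,0))) for t in(.5,.55) for y in(.08,.1)])
print(g(s)[174:192,396:412].T)
E
```

```text
ball scene rows178-190 cols 408-422
 [[171. 172. 171. 171. 171. 169. 168. 168. 170. 170. 170. 168. 168. 169. 167. 168. 168. 169.]
 [170. 170. 170. 169. 168. 168. 167. 169. 168. 163. 145. 140. 159. 168. 167. 167. 168. 169.]
 [169. 171. 168. 169. 168. 167. 167. 169. 162. 122.  84.  78. 102. 132. 156. 169. 168. 167.]
 [171. 169. 168. 166. 162. 166. 167. 156. 106.  54.  26.  29.  31.  63. 128. 166. 166. 167.]
 [153. 145. 143. 142. 139. 153. 163. 126.  30.  15.  19.  26.  32.  26.  89. 147. 167. 169.]
 [131. 126. 123. 126. 126. 137. 147. 112.  11.   8.  28.  28.  27.  22.  65. 133. 167. 167.]
 [127. 124. 128. 126. 129. 133. 149. 135.  13.  12.  20.  24.  22.  16.  81. 142. 166. 166.]
 [127. 128. 127. 126. 126. 129. 145. 149.  67.  18.  16.  36.  59.  74. 116. 161. 165. 163.]
 [128. 126. 125. 127. 128. 125. 138. 149. 128.  39.  11.  40.  75. 101. 141. 168. 167. 167.]
 [129. 129. 128. 129. 125. 126. 133. 151. 158. 142. 121.  37.  65.  93. 135. 165. 166. 165.]
 [126. 128. 126. 128. 128. 127. 128. 147. 167. 166. 150.  77.  54.  78. 114. 154. 169. 166.]
 [128. 126. 126. 126. 125. 128. 126. 136
[... 1712 characters left out ...]
3. 131. 127. 127. 128. 129. 126. 128. 126. 127.]
 [172. 174. 174. 173. 172. 170. 171. 169. 145. 126. 124. 128. 126. 129. 128. 126. 127. 128.]
 [172. 174. 175. 173. 171. 170. 168. 168. 143. 123. 128. 127. 125. 128. 126. 126. 126. 128.]
 [171. 172. 173. 174. 171. 169. 169. 166. 142. 126. 126. 126. 127. 129. 128. 126. 127. 128.]
 [168. 170. 173. 171. 171. 168. 168. 162. 139. 126. 129. 126. 128. 125. 128. 125. 127. 127.]
 [169. 169. 170. 172. 169. 168. 167. 166. 153. 137. 133. 129. 125. 126. 127. 128. 126. 126.]
 [169. 167. 169. 171. 168. 167. 167. 167. 163. 147. 149. 145. 138. 133. 128. 126. 124. 129.]
 [168. 169. 169. 171. 168. 169. 169. 156. 126. 112. 135. 149. 149. 151. 147. 136. 131. 132.]]
```

```bash

python3 -m jog '[[0,0.02,-0.027,0,0,0],[0,0.02,-0.027,0,0,0],[0,0.02,-0.027,0,0,0],[0,0,0,0,0,0],[0,0,0,0,0,0],[0,0,0,0,0,0]]'
cat > m.py <<'E'
from h import *
np.set_printoptions(precision=3,suppress=True)
from scipy.optimize import brentq
hd=np.radians(-1);M=R.from_euler('z',hd).as_matrix();hin=np.array([.678,.278,.11])
def pt(t,L,y,h): return hin+M@[-L*np.cos(t)+h*np.sin(t),y,L*np.sin(t)+h*np.cos(t)]
g=lambda c:cv2.cvtColor(c["color"],cv2.COLOR_RGB2GRAY).astype(float)
def edge(c,cols,r0,r1):
    o=[]
    for u in cols:
        p=g(c)[r0:r1,u];lv=(p[0]+126)/2;i=np.argmax(p<lv);o.append(r0+i-1+(p[i-1]-lv)/(p[i-1]-p[i]))
    return np.array(o)
def lid(c):  # scene front top edge
    e=edge(c,range(404,408),172,190);r=np.median(e)
    def f(t):
        q=np.array([proj(c,pt(t,.22,y,.012)) for y in np.linspace(.05,.11,13)]);return np.interp(405.5,q[:,0],q[:,1])-r
    return r,brentq(f,.2,.9)
E
python3 - <<'E'
from m import *
print("before",lid(load("sl")));s=cams.read_camera("scene");d=cams.read_camera("side");np.savez("pics/sm.npz",**s);np.savez("pics/dm.npz",**d)
print("now",lid(s))
# ball centroid both views (dark weight)
for k,(u,v) in((load("scene"),(415,183)),(load("side"),(312,305)),(d,(312,305))):
    w=g(k)[v-8:v+9,u-8:u+9];m=w<45;y,x=np.nonzero(m);print("ball",m.sum(),x.mean()+u-8,y.mean()+v-8)
print("pred",[[proj(k,pt(t,.21,.125,0)) for t in(.5,.55,.6)] for k in(s,d)])
print(head(),status.get_obs()["wrist_force"])
E
```

```text
clock: 16.53
ee_pos: [0.5503, 0.2773, 0.2486]
tool_rot: [-0.002, 0.706, 0.708, -0.005]
wrist_force: [-6.1, -2.1, -4.5]
gripper_width: 0.107
finger_force: 68.6
before (np.float64(181.86791666666667), 0.48106207508316207)
now (np.float64(179.18923611111111), 0.5600642322057329)
ball 30 414.56666666666666 183.86666666666667
ball 56 311.14285714285717 305.375
ball 68 311.8970588235294 305.02941176470586
pred [[array([414.466, 185.092]), array([415.585, 183.213]), array([416.773, 181.463])], [array([313.963, 309.373]), array([311.887, 306.967]), array([309.616, 304.582])]]
(np.float64(90.20387400402412), array([0.55 , 0.277, 0.249]), np.float64(0.5982011487669331)) [-6.486 -1.83  -3.869]
```

```bash

python3 -m jog '[[0,-0.015,0.013,0,0,0],[0,-0.015,0.013,0,0,0],[0,0,0,0,0,0],[0,0,0,0,0,0],[0,0,0,0,0,0],[0,0,0,0,0,0],[0,0,0,0,0,0],[0,0,0,0,0,0]]'
python3 - <<'E'
from m import *
s=cams.read_camera("scene");d=cams.read_camera("side")
print("now",lid(s));np.savez("pics/dn.npz",**d)
# side view: bright/dark profile across the cover front edge on rows 250-295, predicted column for t
d0=load("side")
for r in(255,270,285):
    P=[]
    for t in(.5,.55,.6):
        q=np.array([proj(d,pt(t,.22,y,.012)) for y in np.linspace(-.1,.11,22)]);P.append(np.interp(r,q[:,1],q[:,0]))
    print(r,np.round(P,1),g(d)[r,304:330].astype(int))
q=np.array([proj(d0,pt(0,.22,y,.012)) for y in np.linspace(-.1,.11,22)])
print("shut r290 pred",np.interp(290,q[:,1],q[:,0]),g(d0)[290,326:346].astype(int))
E
```

```text
clock: 17.3
ee_pos: [0.5461, 0.2774, 0.2448]
tool_rot: [-0.002, 0.706, 0.708, -0.004]
wrist_force: [-5.9, -1.8, -3.8]
gripper_width: 0.11
finger_force: 68.6
now (np.float64(180.15092879256966), 0.5304339138661303)
255 [324.9 322.2 319.3] [113  79  28  26  28  50  59  58  58  55  57  59  56  59  58  58  60  63
  69 113 163 160 160 162 167 162]
270 [322.1 319.3 316.4] [ 58  58  64 101 103 102 102 102 101 102 101 102 100 103 101  79  73 110
 110 111 111 110 110 111 109 110]
285 [319.2 316.4 313.4] [102 102 102 103 101 101 102 102 102 102 103 104  78  49  16  14  15  49
  95  95  95  95  93  96  96  96]
shut r290 pred 334.3328409496268 [ 55  57  63  99  99  96  99  83  60  46  17  33  91  88  88  89  88  88
  94 136]
```

The lid is at about 0.54 and the pointer at about 0.55, so they agree. The arm is steady and the grip holds.

```bash
python3 -m jog '[[0,0,0,0,0,0],[0,0,0,0,0,0],[0,0,0,0,0,0],[0,0,0,0,0,0]]'; python3 -c "
from workcell import job;print(job.close_job())"
```

```text
clock: 17.73
ee_pos: [0.5461, 0.2774, 0.2449]
tool_rot: [-0.002, 0.706, 0.708, -0.004]
wrist_force: [-5.9, -2.1, -3.7]
gripper_width: 0.113
finger_force: 68.6
the job is handed in; nothing more can be done
None
```

I held the scanner at the label for over a second and laid it back flat on the mat. I then handed in at 17.7 s, still gripping the cover at about 0.54 rad against the pointer's roughly 0.55 rad; both angles are my camera estimates, and the hand-in gave no verdict.

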